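Pass a vial carrier under the autosampler height gauge

TASK

Get the sample carrier ready for the autosampler: press each of its three yellow-capped vials fully home, gently, then push the carrier along the gauge lane under the red bridge bar until it rests against the sprung black stop pad. The vials must clear the bar without being forced against it, the pad must only be pressed lightly, and the bottles and beaker are to be left alone; leave the carrier resting against the pad.

Things in the scene. Friction and masses are not known exactly. Their poses are not given: they have to be found in the camera images.
- gauge: height gauge fixed on the bench: dark steel plate 110 x 480 mm, 8 mm thick, with two aluminium rails (inner faces 64 mm apart, tops 20 mm above the bench) forming a straight lane. Origin on the plate's underside, on the lane's centre line. +y is the push direction, x across, z up. Plate from y = -215 to +265 mm, rails from -175 to +265 mm.
- lane_end (a point): point on the plate top, lane centre, 191 mm along the gauge's +y. The stop, a blue block with a black pad (36 mm wide, 5 to 25 mm above the plate), is clamped near here, its place not measured: the pad's face lies up to 15 mm before or beyond this point; all vials pass the bar first. The pad is sprung: 1 N starts it, then 3 N per mm, 8 mm travel; over 12 N is too hard.
- bar: red fixed bridge bar across the lane, 116 mm long, 12 mm wide along the lane, 14 mm tall, on two posts. Origin: centre of its underside, 80 mm along the gauge's +y and 83 mm above the bench, 75 mm above the plate. Axes as the gauge's. Over 6 N against it is too hard.
- carrier: loose white carrier, 60 wide (x), 195 long (y), 26 mm tall, about 0.5 kg, on the plate between the rails, before the bar. Origin on its underside; front face y = +90, flat rear face, the one to push, y = -105 mm; blue patch on its tail; +y is the push direction. Vials on its centre line at y = 70, 36, 2 mm; tops 72 mm above its underside when home: they then clear the bar by 3 mm, else not.
- vial1 (a joint): how far the front vial (carrier y = +70 mm; clear, yellow cap 22 mm across with flat top) stands proud, m; 0 = fully home. All start 5 to 11 mm proud, slide down stiffly (about 6 N of friction, more if fast) and end on a hard seat; over 30 N on carrier or vial is rough.
- vial2 (a joint): the same for the middle vial (carrier y = +36 mm)
- vial3 (a joint): the same for the rear vial (carrier y = +2 mm)
- bottle1: bystander: clear bottle with blue cap, 70 mm across, 150 mm tall, origin under its centre
- bottle2: bystander: a second such bottle
- beaker: bystander: green glass beaker, 60 mm across, 65 mm tall, origin under its centre

How it is judged:
By the outcome, as a careful person would: the job done as asked, in the order asked, and still so for the second after the job is handed in, with the robot touching nothing.
It also fails if it takes over 58 s, if anything falls off the work surface, if the arm or the gripper's body presses on something with over 40 N, if the wrist force passes 120 N, or if a joint passes its speed limit or range.

ROBOT

A 6-joint arm with a two-finger parallel gripper is mounted at the origin on the work surface. World frame = base frame: x ahead of the robot, y to its left, z up, the work surface at z = 0. Lengths are in m, angles in rad, forces in N, time in s.
With the tool pointing down it reaches from about 0.325 to 0.775 m from the base axis. Payload 5.5 kg.
Tool frame: the origin (TCP) lies midway between the tips of the shut fingers; the grasp point (between the pads) lies 19 mm behind it (ctrl.grasp_offset is the distance from the TCP to the grasp point, in m); z points along the fingers, y is the direction in which the jaws open and shut (so a half turn about z gives the same grasp; the last joint's range is limited). The gripper opens to 88 mm and grips with 3 to 60 N. Pads are 20 mm wide; open, the fingers measure 115 mm over their backs; the gripper's body (75 mm by 178 mm) begins 61 mm behind the grasp point.
Start: joints at [-1.25, 0.091, 1.231, -0, 1.82, -0.057], TCP at [0.221, -0.558, 0.223] pointing down, gripper open.
Joint ranges: [-2.87, 2.87], [-0.86, 2.18], [0.17, 2.46], [-1.51, 4.65], [0.06, 2.69], [-2.65, 2.65]. Speed limits (rad/s): [2.57, 2.57, 3.01, 3.14, 3.14, 3.14].

INTERFACE

Orientations are given as a unit quaternion [w, x, y, z].
In Python, from station import ctrl gives the robot as it stands. The module is installed in compiled form; this text tells all that it offers.
- The arm moves only by the tool send_rows, never from a script. Its argument "increments" is a list of rows, each an object with "delta_pos": the shift along the tool's x, y, z in m, a list of three; "dr": the turn, a rotation vector about the tool's x, y, z in degrees, a list of three; "claw": the finger opening in m, from 0 to 0.0878. A call has 1 to 8 rows; each row is the pose to reach, as a shift and turn from the pose commanded when the call began, along the tool's axes at that moment; what a row does not reach only later rows make up. A row lasts 1/8 s, in which the tool goes at most 62.5 mm and 10.7 degrees, less where a joint would pass 70% of its speed; a pose out of reach is approached as far as the arm can. A call with a gripper value outside its range is refused whole. The fingers move at their own pace and stop on an object; the grip force is fixed at half the most. Time passes only in rows, so rows that repeat a pose let the fingers close. It gives the time, the measured TCP pose, the force and the opening at its end, in the units of the state.
- ctrl.sense(): the state, without advancing time (a new reading comes with each control period).
- ctrl.get_image(name): name is "side" or "top"; returns the picture (420x560x3 uint8, red, green, blue); there is no depth.
- ctrl.camera_model(name): a dict with "vertical_fov" (degrees; the focal length in pixels is half the picture's height over the tangent of half this angle, whatever the lens; pixels are square), "cx", "cy" (the principal point, pixels), "eye" and "orientation" of the camera in the world. Camera axes: x right, y down, z forward; pixel columns grow to the right and rows downward; lengths in m; the calibration is good to about 2 mm. A picture is of the moment at which its call begins. camera_model takes no time and is no camera call.
- ctrl.sign_off(): hands the job in, once; it reports no verdict.
Trained networks look in the newest picture that a camera, given by its name, has taken for a name from the list of things; names that differ only in an ending like _2 or _b are one class to them, and where a whole thing is asked for, a point or a joint stands for the part that bears it (a point fixed in the world has none). Each returns a list of dicts, best first, with "confidence" (0 to 1); they miss things now and then, are a little off and sometimes report something else, mostly with a low value. They report only what shows in the picture. A call takes as long as a camera call.
- ctrl.find_in(query, camera): "location" ([x, y, z] in m, in world coordinates, good to about 4 mm: the middle of the surface that is visible of it).
- ctrl.cut_out(query, camera): "region" (420x560 bool, what is visible of it).
- ctrl.tip_of(query, camera): "location" ([x, y, z] in m, in world coordinates, good to about 4 mm: a listed point, or the origin of a listed thing).
The state is a dict: "time_s": time; "q": joint angles; "joint_velocities": joint speeds; "joint_efforts": joint torques, N m; "tool_pos": TCP position; "ee_rot": TCP orientation; "ft_force": force on the tool from outside, world axes, zero at the start; "moment": the same for the moment, N m; "gripper_width": finger opening in m.
Only numpy, scipy, OpenCV 4.12 (cv2) and the standard library are available. Lean on these libraries where they do the work, as an engineer would, in place of code of your own. Each camera call takes 0.05 s, during which the arm holds its last target. There are 200 camera calls.

## Working session

There is one attempt and no reset: what is moved stays moved. The work goes in short steps, Python scripts to look and compute and a tool call to move; the robot and the scene stay as the last step left them, time stands still between calls to the robot, and variables do not carry over. Pictures are saved under pics/ and viewed, about 8 in all and at most 12, crops included, and the job is handed in when it is done.

Besides the shell and the picture viewer there is one more tool, called after "Call:" by a JSON object that holds its "method" and its "body". send_rows: Moves the arm, as the interface text tells. Its arguments: {"type":"object","properties":{"increments":{"type":"array"}},"required":["increments"]}

```bash
mkdir -p pics; cat > h.py <<'E'
import numpy as np, cv2
from scipy.spatial.transform import Rotation as R
from station import ctrl
def cam(n):
    m=ctrl.camera_model(n); f=210/np.tan(np.radians(m["vertical_fov"])/2)
    q=m["orientation"]; q=np.array(q,float)
    M=R.from_quat(q[[1,2,3,0]]).as_matrix() if q.size==4 else q
    return f,m["cx"],m["cy"],np.array(m["eye"]),M
def ray(n,u,v):
    f,cx,cy,e,M=cam(n); d=M@np.array([(u-cx)/f,(v-cy)/f,1]); return e,d
def at_z(n,u,v,z):
    e,d=ray(n,u,v); return e+d*(z-e[2])/d[2]
def proj(n,p):
    f,cx,cy,e,M=cam(n); c=M.T@(np.array(p)-e); return c[:2]/c[2]*f+[cx,cy]
def tri(ps):
    A=np.zeros((3,3));b=np.zeros(3)
    for n,u,v in ps:
        e,d=ray(n,u,v); d=d/np.linalg.norm(d); P=np.eye(3)-np.outer(d,d); A+=P;b+=P@e
    return np.linalg.solve(A,b)
E
python3 - <<'E'
from h import *
for n in("side","top"):
    m=ctrl.camera_model(n);print(m)
    cv2.imwrite(f"pics/{n}0.png",cv2.cvtColor(ctrl.get_image(n),cv2.COLOR_RGB2BGR))
    for q in("gauge","bar","carrier","lane_end","vial1","vial2","vial3","bottle1","beaker"):
        for t in ctrl.tip_of(q,n)[:4]: print(n,q,np.round(t["location"],3),round(t["confidence"],2))
s=ctrl.sense();print(s)
E
```

```text
{'vertical_fov': 49.26037177680721, 'cx': 279.87893453829014, 'cy': 213.49242346245538, 'eye': array([0.45573196, 0.50741707, 0.65018305]), 'orientation': array([ 0.06779393, -0.14715346,  0.9159981 , -0.36701134])}
side gauge [ 0.551 -0.052 -0.   ] 0.97
side bar [0.533 0.022 0.083] 0.55
side carrier [ 0.576 -0.151  0.008] 0.86
side lane_end [0.504 0.128 0.009] 0.69Traceback (most recent call last):
  File "<stdin>", line 6, in <module>
ValueError: it knows: bar, beaker, bottle, carrier, gauge, lane_end
```

```bash
python3 - <<'E'
from h import *
n="top";print(ctrl.camera_model(n))
cv2.imwrite(f"pics/{n}0.png",cv2.cvtColor(ctrl.get_image(n),cv2.COLOR_RGB2BGR))
for n in("side","top"):
    for q in("gauge","bar","carrier","lane_end","bottle","beaker"):
        for t in ctrl.tip_of(q,n)[:4]: print(n,q,np.round(t["location"],3),round(t["confidence"],2))
s=ctrl.sense();print(s)
E
```

```text
{'vertical_fov': 53.098582346147246, 'cx': 276.0445513187833, 'cy': 208.98378516311095, 'eye': array([0.50756754, 0.02513743, 0.83589422]), 'orientation': array([ 0.06082483, -0.70016701,  0.70860995, -0.062757  ])}
side gauge [ 0.551 -0.052 -0.   ] 0.97
side bar [0.533 0.022 0.083] 0.55
side carrier [ 0.576 -0.151  0.008] 0.86
side lane_end [0.504 0.128 0.009] 0.69
side bottle [ 0.742 -0.038  0.003] 0.73
side bottle [ 0.738 -0.239 -0.002] 0.73
side bottle [ 0.579 -0.149  0.008] 0.22
side beaker [ 0.753  0.219 -0.003] 0.9
top gauge [ 0.549 -0.052 -0.002] 0.97
top bar [0.534 0.024 0.079] 0.58
top carrier [ 0.578 -0.152  0.01 ] 0.75
top lane_end [0.506 0.126 0.007] 0.67
top bottle [ 0.743 -0.036  0.001] 0.7
top bottle [ 0.741 -0.237 -0.005] 0.55
top beaker [ 0.753  0.216 -0.   ] 0.65
{'time_s': 0.9, 'q': array([-1.24967117e+00,  9.10652883e-02,  1.23069716e+00, -3.20827453e-06,
        1.81976749e+00, -5.67248473e-02]), 'joint_velocities': array([ 0.00070603,  0.00157517, -0.00026246, -0.00133516,  0.00060604,
       -0.00038978]), 'joint_efforts': array([ 7.53656313e-04, -4.46186900e+01, -4.06507051e+01,  6.98344340e-02,
        1.93292118e-02, -3.24265568e-05]), 'tool_pos': array([ 0.22134471, -0.55770489,  0.22265362]), 'ee_rot': array([3.12898323e-05, 9.82206764e-01, 1.87802747e-01, 2.59243961e-06]), 'ft_force': array([ 0.00329607, -1.27335083, -1.1405311 ]), 'moment': array([-0.00988356,  0.01603623,  0.00690708]), 'gripper_width': 0.08797327409807319}
```

View pics/side0.png

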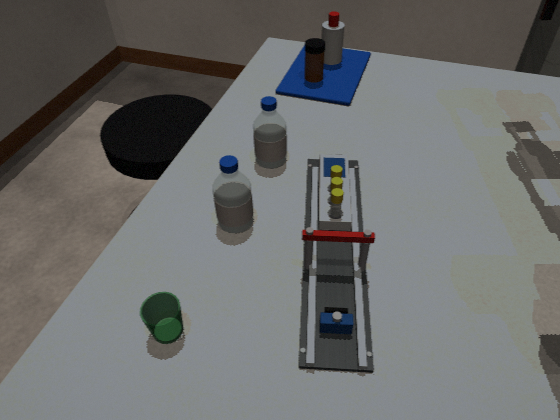

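View pics/top0.png

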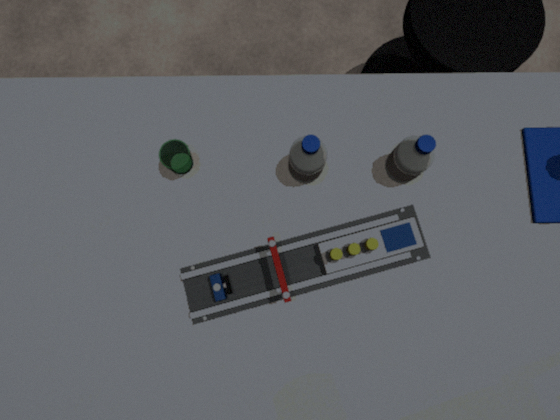

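The caps are at about (337,255), (355,249), (373,244) in the top view and (337,196), (337,184), (337,172) in the side view. The stop is at (218,288) in the top view and the bar crosses near (280,270). Next I'll triangulate them.

```bash
python3 - <<'E'
from h import *
from scipy.optimize import least_squares
B={}
I={n:cv2.cvtColor(cv2.imread(f"pics/{n}0.png"),cv2.COLOR_BGR2HSV) for n in("side","top")}
# gauge frame fit from plate mask corners(top) + networks
im={n:ctrl.get_image(n) for n in I}
g=ctrl.cut_out("gauge","top")[0]["region"].astype(np.uint8)
ctrl.get_image("top"); 
c=max(cv2.findContours(g,0,2)[0],key=cv2.contourArea); r=cv2.minAreaRect(c); bx=cv2.boxPoints(r)
print("plate corners top",np.round([at_z("top",*p,0.008) for p in bx],4).tolist())
for n in I:
    m=cv2.inRange(I[n],(22,120,60),(38,255,255)); k,l,s,cc=cv2.connectedComponentsWithStats(m)
    B[n]=[(tuple(np.round(cc[i],1)),s[i].tolist()) for i in range(1,k) if s[i][4]>15]; print(n,B[n])
    m=cv2.inRange(I[n],(0,150,60),(8,255,255)); k,l,s,cc=cv2.connectedComponentsWithStats(m)
    print(n,"red",[(np.round(cc[i],1),s[i]) for i in range(1,k) if s[i][4]>50])
big=cv2.resize(cv2.imread("pics/top0.png")[200:330,170:440],None,fx=2.9,fy=2.9,interpolation=2)
b2=cv2.resize(cv2.imread("pics/side0.png")[150:375,290:385],None,fx=2.6,fy=2.6,interpolation=2)
cv2.imwrite("pics/top_c.png",cv2.convertScaleAbs(big,alpha=1.8)); cv2.imwrite("pics/side_c.png",cv2.convertScaleAbs(b2,alpha=1.8))
E
```

```text
plate corners top [[0.5554, 0.2188, 0.008], [0.6658, -0.2608, 0.008], [0.5384, -0.282, 0.008], [0.4339, 0.1858, 0.008]]
side [((np.float64(336.7), np.float64(184.0)), [331, 165, 12, 39, 355])]
side red [(array([337.9, 233.4]), array([312, 230,  53,   8, 296], dtype=int32))]
top [((np.float64(371.5), np.float64(243.7)), [366, 239, 12, 11, 103]), ((np.float64(353.6), np.float64(248.7)), [348, 243, 12, 12, 110]), ((np.float64(335.7), np.float64(253.7)), [330, 249, 13, 11, 110])]
top red [(array([278.7, 268.6]), array([270, 246,  18,  46, 297], dtype=int32))]
```

View pics/top_c.png

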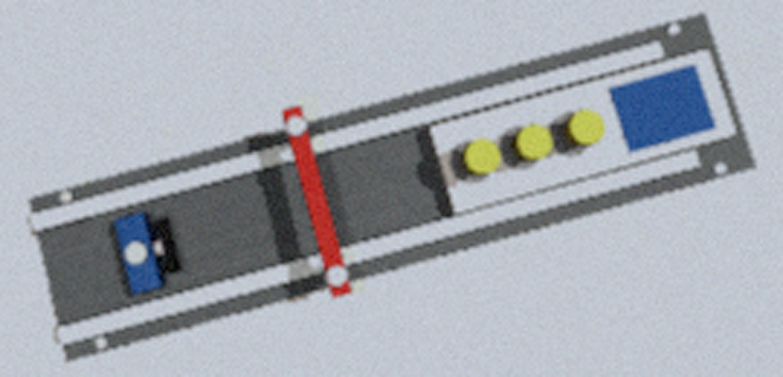

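View pics/side_c.png

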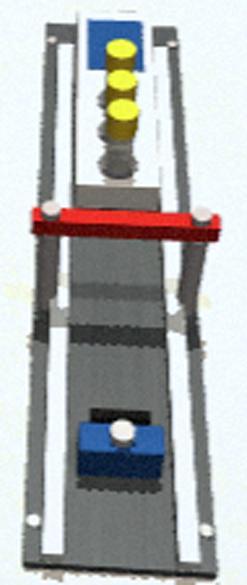

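The crop shows the whole gauge, with the plate corners at crop (30,200), (705,15), (755,168) and (67,360). The carrier's front edge is near crop x≈440, and the black pad's face is near (175,243). Next is the pose fit.

```bash
python3 - <<'E'
from h import *
from scipy.optimize import least_squares
T=lambda x,y:("top",x/2.9+170,y/2.9+200)
S=lambda x,y:("side",x/2.6+290,y/2.6+150)
K=[((.055,.265,.008),T(30,200)),((.055,-.215,.008),T(705,15)),((-.055,-.215,.008),T(755,168)),((-.055,.265,.008),T(67,360)),
((.055,-.215,.008),S(47,25)),((-.055,-.215,.008),S(178,30)),((-.055,.265,.008),S(215,572)),((.055,.265,.008),S(25,568)),
((.058,.08,.097),T(292,108)),((-.058,.08,.097),T(340,294))]
def w(p,q,z0=0):
    c,s=np.cos(p[2]),np.sin(p[2]); return np.array([p[0]+c*q[0]-s*q[1],p[1]+s*q[0]+c*q[1],q[2]])
def res(p): return np.concatenate([proj(o[0],w(p,k))-o[1:] for k,o in K])
for s0 in(1,):
    f=least_squares(res,[.55,-.052,.25]); p=f.x
    print("pose",p,np.degrees(p[2]));print(np.round(f.fun.reshape(-1,2),1).tolist())
def loc(x): 
    c,s=np.cos(p[2]),np.sin(p[2]); d=x-[p[0],p[1],0]; return np.array([c*d[0]+s*d[1],-s*d[0]+c*d[1],d[2]])
print("front",[np.round(loc(at_z(*o,.034)),4) for o in(T(428,125),T(452,214),S(77,186),S(160,186))])
print("rear",[np.round(loc(at_z(*o,.034)),4) for o in(T(708,50),T(735,130))])
print("pad",[np.round(loc(at_z(*o,.033)),4) for o in(T(172,218),T(181,268))], [np.round(loc(at_z(*o,.033)),4) for o in(S(92,409),S(150,409))])
for t,s in((T(482,156),S(121,108)),(T(534,142),S(121,79)),(T(586,127),S(121,48))):
    x=tri([t,s]); print("vial",np.round(x,4),np.round(loc(x),4))
E
```

```text
pose [ 0.55109134 -0.05756156  0.25473702] 14.595356320504482
[[-1.4, -0.1], [-0.6, -0.0], [0.1, 0.4], [-1.2, 0.9], [-0.5, -1.6], [-0.4, -1.9], [0.9, 0.2], [-1.4, -2.8], [-1.2, 0.4], [-0.1, 1.1]]
front [array([ 0.0304, -0.0068,  0.034 ]), array([-0.0294, -0.0056,  0.034 ]), array([ 0.0275, -0.0021,  0.034 ]), array([-0.0306, -0.0053,  0.034 ])]
rear [array([ 0.0292, -0.2008,  0.034 ]), array([-0.0261, -0.2009,  0.034 ])]
pad [array([0.0162, 0.1708, 0.033 ]), array([-0.0163,  0.173 ,  0.033 ])] [array([0.0166, 0.1788, 0.033 ]), array([-0.018 ,  0.1767,  0.033 ])]
vial [ 0.558  -0.0835  0.0875] [ 0.0001 -0.0269  0.0875]
vial [ 0.5661 -0.1165  0.0836] [-0.0003 -0.0608  0.0836]
vial [ 0.5745 -0.1491  0.0836] [-0.0004 -0.0945  0.0836]
```

```bash
cat >> h.py <<'E'
P=np.array([0.5511,-0.0576,0.2547])
def G(x,y,z):
    c,s=np.cos(P[2]),np.sin(P[2]); return np.array([P[0]+c*x-s*y,P[1]+s*x+c*y,z])
def L(x):
    c,s=np.cos(P[2]),np.sin(P[2]); d=np.array(x)-[P[0],P[1],0]; return np.array([c*d[0]+s*d[1],-s*d[0]+c*d[1],d[2]])
def go(x,y,z):
    s=ctrl.sense(); M=R.from_quat(s["ee_rot"][[1,2,3,0]])
    yw=P[2]+np.pi/2; T=R.from_matrix(np.array([[np.cos(yw),np.sin(yw),0],[np.sin(yw),-np.cos(yw),0],[0,0,-1.]]))
    print("dpos",np.round(M.inv().apply(G(x,y,z)-s["tool_pos"]),4),"dr",np.round((M.inv()*T).as_rotvec(degrees=True),2),"now",np.round(L(s["tool_pos"]),4),"F",np.round(s["ft_force"],1),s["time_s"])
E
python3 -c "
from h import *
go(0,-.0265,.15)"
```

```text
dpos [ 0.4878 -0.3169  0.0726] dr [ -0.     0.   -82.94] now [-0.4451 -0.4009  0.2227] F [ 0.2 -0.3  0.8] 1.1
```

Call:
{"method": "send_rows", "body": {"increments": [{"delta_pos": [0.03,-0.02,0],"dr": [0,0,-9],"claw": 0},{"delta_pos": [0.08,-0.052,0],"dr": [0,0,-18],"claw": 0},{"delta_pos": [0.13,-0.085,0],"dr": [0,0,-27],"claw": 0},{"delta_pos": [0.18,-0.117,0],"dr": [0,0,-36],"claw": 0},{"delta_pos": [0.23,-0.149,0],"dr": [0,0,-45],"claw": 0},{"delta_pos": [0.28,-0.182,0],"dr": [0,0,-54],"claw": 0},{"delta_pos": [0.33,-0.214,0],"dr": [0,0,-63],"claw": 0},{"delta_pos": [0.38,-0.247,0.01],"dr": [0,0,-72],"claw": 0}]}}

```text
time_s: 2.1
tool_pos: [0.4846, -0.1864, 0.2137]
ee_rot: [0.001, 0.682, 0.731, 0.0]
ft_force: [0.3, 0.1, 0.3]
gripper_width: 0.0112
```

```bash
python3 -c "
from h import *
go(0,-.0265,.1)"
```

```text
dpos [0.0981 0.0798 0.1137] dr [  0.12   0.09 -10.66] now [-0.0968 -0.1079  0.2137] F [0.3 0.1 0.3] 2.1
```

Call:
{"method": "send_rows", "body": {"increments": [{"delta_pos": [0.03,0.025,0.03],"dr": [0,0,-5],"claw": 0},{"delta_pos": [0.065,0.055,0.06],"dr": [0,0,-9],"claw": 0},{"delta_pos": [0.09,0.073,0.09],"dr": [0,0,-10.94],"claw": 0},{"delta_pos": [0.098,0.08,0.105],"dr": [0,0,-10.94],"claw": 0},{"delta_pos": [0.098,0.08,0.11],"dr": [0,0,-10.94],"claw": 0}]}}

```text
time_s: 2.72
tool_pos: [0.5567, -0.0851, 0.1019]
ee_rot: [-0.001, 0.612, 0.791, -0.0]
ft_force: [-1.0, 0.7, 0.1]
gripper_width: 0.0004
```

```bash
python3 -c "
from h import *
go(0,-.0265,.08)
for n in('top','side'):cv2.imwrite(f'pics/{n}1.png',cv2.cvtColor(ctrl.get_image(n),cv2.COLOR_RGB2BGR))
a=cv2.resize(cv2.imread('pics/top1.png')[190:340,170:440],None,fx=2,fy=2,interpolation=2)
b=cv2.resize(cv2.imread('pics/side1.png')[110:260,260:400],None,fx=2,fy=2,interpolation=2)
cv2.imwrite('pics/c1.png',cv2.convertScaleAbs(np.hstack([a[:300],b[:300,:250]]),alpha=1.7))"
```

```text
dpos [0.0015 0.0015 0.0219] dr [-0.08 -0.01 -0.  ] now [-0.0015 -0.028   0.1019] F [-1.   0.7  0.1] 2.725
```

View pics/c1.png

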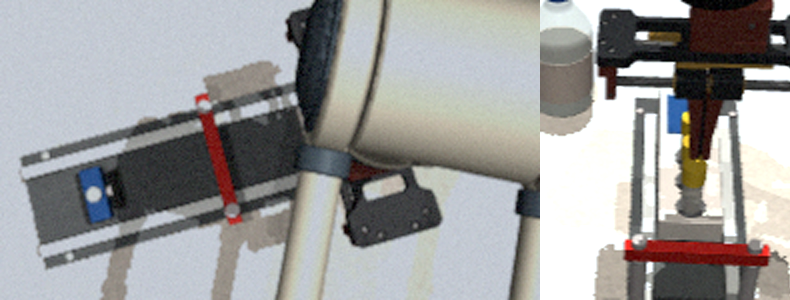

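The side crop shows the fingertips at about (702,157), slightly right of the front cap at (693,165). I'll check this against the projected positions.

```bash
python3 -c "
from h import *
f=lambda p:np.round((proj('side',p)-[260,110])*2+[540,0],1)
print('tcp',f(ctrl.sense()['tool_pos']),'cap',f(G(0,-.0265,.0875)))
a=cv2.imread('pics/side1.png')[150:215,300:375]
cv2.imwrite('pics/c2.png',cv2.convertScaleAbs(cv2.resize(a,None,fx=7,fy=7,interpolation=2),alpha=1.7))
print((proj('side',ctrl.sense()['tool_pos'])-[300,150])*7,(proj('side',G(0,-.0265,.0875))-[300,150])*7)"
```

```text
tcp [696.5 148.6] cap [693.3 163.3]
[267.78519931 239.93838555] [256.68585778 291.65071244]
```

View pics/c2.png

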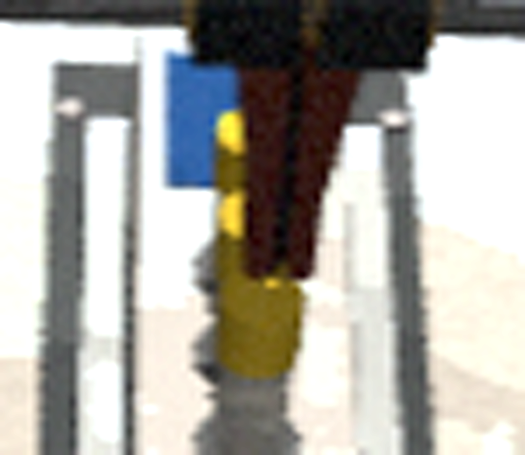

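The real tips sit about 3 mm to the −x side of the cap centre, so I'll shift +3 mm and press the front vial slowly.

Call:
{"method": "send_rows", "body": {"increments": [{"delta_pos": [0.0015,0.003,0.004],"dr": [0,0,0],"claw": 0},{"delta_pos": [0.0015,0.003,0.009],"dr": [0,0,0],"claw": 0},{"delta_pos": [0.0015,0.003,0.011],"dr": [0,0,0],"claw": 0},{"delta_pos": [0.0015,0.003,0.0125],"dr": [0,0,0],"claw": 0},{"delta_pos": [0.0015,0.003,0.014],"dr": [0,0,0],"claw": 0},{"delta_pos": [0.0015,0.003,0.0155],"dr": [0,0,0],"claw": 0},{"delta_pos": [0.0015,0.003,0.017],"dr": [0,0,0],"claw": 0}]}}

```text
time_s: 3.7
tool_pos: [0.5597, -0.0829, 0.087]
ee_rot: [0.001, 0.612, 0.791, 0.0]
ft_force: [-3.4, -0.4, 6.3]
gripper_width: 0.0002
```

Call:
{"method": "send_rows", "body": {"increments": [{"delta_pos": [0,0,0.001],"dr": [0,0,0],"claw": 0},{"delta_pos": [0,0,0.002],"dr": [0,0,0],"claw": 0},{"delta_pos": [0,0,0.003],"dr": [0,0,0],"claw": 0},{"delta_pos": [0,0,0.004],"dr": [0,0,0],"claw": 0}]}}

```text
time_s: 4.2
tool_pos: [0.5597, -0.0829, 0.083]
ee_rot: [0.001, 0.612, 0.791, 0.0]
ft_force: [-1.8, 0.0, 4.9]
gripper_width: 0.0004
```

Call:
{"method": "send_rows", "body": {"increments": [{"delta_pos": [0,0,0.001],"dr": [0,0,0],"claw": 0},{"delta_pos": [0,0,0.0018],"dr": [0,0,0],"claw": 0},{"delta_pos": [0,0,0.0025],"dr": [0,0,0],"claw": 0}]}}

```text
time_s: 4.58
tool_pos: [0.5597, -0.083, 0.0805]
ee_rot: [0.0, 0.612, 0.791, 0.0]
ft_force: [-2.7, -0.2, 6.0]
gripper_width: 0.0004
```

Call:
{"method": "send_rows", "body": {"increments": [{"delta_pos": [0,0,0.0003],"dr": [0,0,0],"claw": 0},{"delta_pos": [0,0,0.0006],"dr": [0,0,0],"claw": 0}]}}

```text
time_s: 4.82
tool_pos: [0.5597, -0.0829, 0.0803]
ee_rot: [0.001, 0.612, 0.791, 0.0]
ft_force: [-4.0, 0.8, 9.1]
gripper_width: 0.0003
```

Call:
{"method": "send_rows", "body": {"increments": [{"delta_pos": [0,0,0.0003],"dr": [0,0,0],"claw": 0},{"delta_pos": [0,0,0.0006],"dr": [0,0,0],"claw": 0}]}}

```text
time_s: 5.08
tool_pos: [0.5598, -0.083, 0.0803]
ee_rot: [0.001, 0.612, 0.791, 0.0]
ft_force: [-4.3, 1.4, 10.4]
gripper_width: 0.0003
```

Vial 1 is seated: it stopped at z = 80.3 mm with the force rising to 10.4 N. Next is vial 2.

Call:
{"method": "send_rows", "body": {"increments": [{"delta_pos": [0,0,-0.01],"dr": [0,0,0],"claw": 0},{"delta_pos": [0,0,-0.018],"dr": [0,0,0],"claw": 0},{"delta_pos": [-0.017,0,-0.018],"dr": [0,0,0],"claw": 0},{"delta_pos": [-0.034,0,-0.018],"dr": [0,0,0],"claw": 0},{"delta_pos": [-0.034,0,-0.015],"dr": [0,0,0],"claw": 0},{"delta_pos": [-0.034,0,-0.011],"dr": [0,0,0],"claw": 0}]}}

```text
time_s: 5.82
tool_pos: [0.5679, -0.116, 0.0881]
ee_rot: [-0.001, 0.612, 0.791, -0.0]
ft_force: [0.7, 0.0, -0.4]
gripper_width: 0.0004
```

```bash
python3 -c "
from h import *
go(0.0015,-.0605,.08)"
```

```text
dpos [ 0.0003 -0.      0.0081] dr [-0.05 -0.04 -0.05] now [ 0.0015 -0.0608  0.0881] F [ 0.7  0.  -0.4] 5.825
```

Call:
{"method": "send_rows", "body": {"increments": [{"delta_pos": [0,0,0.001],"dr": [0,0,0],"claw": 0},{"delta_pos": [0,0,0.002],"dr": [0,0,0],"claw": 0},{"delta_pos": [0,0,0.003],"dr": [0,0,0],"claw": 0},{"delta_pos": [0,0,0.004],"dr": [0,0,0],"claw": 0},{"delta_pos": [0,0,0.005],"dr": [0,0,0],"claw": 0},{"delta_pos": [0,0,0.006],"dr": [0,0,0],"claw": 0},{"delta_pos": [0,0,0.007],"dr": [0,0,0],"claw": 0},{"delta_pos": [0,0,0.008],"dr": [0,0,0],"claw": 0}]}}

```text
time_s: 6.82
tool_pos: [0.5683, -0.1156, 0.0823]
ee_rot: [0.0, 0.612, 0.791, 0.0]
ft_force: [-2.0, 0.9, 5.6]
gripper_width: 0.0006
```

Call:
{"method": "send_rows", "body": {"increments": [{"delta_pos": [0,0,0.0005],"dr": [0,0,0],"claw": 0},{"delta_pos": [0,0,0.001],"dr": [0,0,0],"claw": 0},{"delta_pos": [0,0,0.0014],"dr": [0,0,0],"claw": 0}]}}

```text
time_s: 7.2
tool_pos: [0.5683, -0.1156, 0.0809]
ee_rot: [0.0, 0.612, 0.791, 0.0]
ft_force: [-2.9, 1.1, 5.2]
gripper_width: 0.0009
```

Call:
{"method": "send_rows", "body": {"increments": [{"delta_pos": [0,0,0.0004],"dr": [0,0,0],"claw": 0},{"delta_pos": [0,0,0.0008],"dr": [0,0,0],"claw": 0},{"delta_pos": [0,0,0.0012],"dr": [0,0,0],"claw": 0}]}}

```text
time_s: 7.58
tool_pos: [0.5684, -0.1156, 0.0803]
ee_rot: [0.001, 0.612, 0.791, 0.0]
ft_force: [-3.0, 1.3, 8.1]
gripper_width: 0.0006
```

Call:
{"method": "send_rows", "body": {"increments": [{"delta_pos": [0,0,0.0004],"dr": [0,0,0],"claw": 0},{"delta_pos": [0,0,0.0008],"dr": [0,0,0],"claw": 0}]}}

```text
time_s: 7.82
tool_pos: [0.5685, -0.1156, 0.0803]
ee_rot: [0.001, 0.612, 0.791, 0.001]
ft_force: [-5.7, 1.5, 11.6]
gripper_width: 0.0006
```

Call:
{"method": "send_rows", "body": {"increments": [{"delta_pos": [0,0,-0.01],"dr": [0,0,0],"claw": 0},{"delta_pos": [0,0,-0.018],"dr": [0,0,0],"claw": 0},{"delta_pos": [-0.017,0,-0.018],"dr": [0,0,0],"claw": 0},{"delta_pos": [-0.034,0,-0.018],"dr": [0,0,0],"claw": 0},{"delta_pos": [-0.034,0,-0.015],"dr": [0,0,0],"claw": 0},{"delta_pos": [-0.034,0,-0.012],"dr": [0,0,0],"claw": 0}]}}

```text
time_s: 8.57
tool_pos: [0.5764, -0.1489, 0.0886]
ee_rot: [-0.001, 0.612, 0.791, -0.0]
ft_force: [0.6, -0.3, -0.4]
gripper_width: 0.0009
```

Vial 2 is seated at 80.3 mm with 11.6 N. Next is vial 3.

Call:
{"method": "send_rows", "body": {"increments": [{"delta_pos": [0,0,0.001],"dr": [0,0,0],"claw": 0},{"delta_pos": [0,0,0.002],"dr": [0,0,0],"claw": 0},{"delta_pos": [0,0,0.003],"dr": [0,0,0],"claw": 0},{"delta_pos": [0,0,0.004],"dr": [0,0,0],"claw": 0},{"delta_pos": [0,0,0.005],"dr": [0,0,0],"claw": 0},{"delta_pos": [0,0,0.006],"dr": [0,0,0],"claw": 0},{"delta_pos": [0,0,0.007],"dr": [0,0,0],"claw": 0},{"delta_pos": [0,0,0.008],"dr": [0,0,0],"claw": 0}]}}

```text
time_s: 9.57
tool_pos: [0.5769, -0.1486, 0.0829]
ee_rot: [0.001, 0.612, 0.791, 0.0]
ft_force: [-2.5, 0.9, 5.3]
gripper_width: 0.0007
```

Call:
{"method": "send_rows", "body": {"increments": [{"delta_pos": [0,0,0.0007],"dr": [0,0,0],"claw": 0},{"delta_pos": [0,0,0.0014],"dr": [0,0,0],"claw": 0},{"delta_pos": [0,0,0.002],"dr": [0,0,0],"claw": 0}]}}

```text
time_s: 9.95
tool_pos: [0.5769, -0.1486, 0.0809]
ee_rot: [0.001, 0.612, 0.791, 0.0]
ft_force: [-3.2, 1.8, 5.5]
gripper_width: 0.0004
```

Call:
{"method": "send_rows", "body": {"increments": [{"delta_pos": [0,0,0.0004],"dr": [0,0,0],"claw": 0},{"delta_pos": [0,0,0.0008],"dr": [0,0,0],"claw": 0},{"delta_pos": [0,0,0.0012],"dr": [0,0,0],"claw": 0}]}}

```text
time_s: 10.32
tool_pos: [0.5769, -0.1486, 0.0803]
ee_rot: [0.001, 0.612, 0.791, 0.0]
ft_force: [-4.4, 1.1, 9.1]
gripper_width: 0.0005
```

Call:
{"method": "send_rows", "body": {"increments": [{"delta_pos": [0,0,0.0004],"dr": [0,0,0],"claw": 0},{"delta_pos": [0,0,0.0008],"dr": [0,0,0],"claw": 0}]}}

```text
time_s: 10.58
tool_pos: [0.577, -0.1486, 0.0803]
ee_rot: [0.001, 0.612, 0.791, 0.0]
ft_force: [-4.9, 2.0, 12.2]
gripper_width: 0.0004
```

Call:
{"method": "send_rows", "body": {"increments": [{"delta_pos": [0,0,-0.01],"dr": [0,0,0],"claw": 0},{"delta_pos": [0,0,-0.03],"dr": [0,0,0],"claw": 0},{"delta_pos": [-0.025,0,-0.05],"dr": [0,0,0],"claw": 0},{"delta_pos": [-0.065,-0.0015,-0.05],"dr": [0,0,0],"claw": 0},{"delta_pos": [-0.105,-0.0015,-0.05],"dr": [0,0,0],"claw": 0},{"delta_pos": [-0.13,-0.0015,-0.05],"dr": [0,0,0],"claw": 0},{"delta_pos": [-0.138,-0.0015,-0.04],"dr": [0,0,0],"claw": 0},{"delta_pos": [-0.138,-0.0015,-0.04],"dr": [0,0,0],"claw": 0}]}}

```text
time_s: 11.58
tool_pos: [0.6094, -0.2822, 0.1161]
ee_rot: [-0.001, 0.612, 0.791, -0.0]
ft_force: [-0.6, 0.2, -0.2]
gripper_width: 0.0004
```

```bash
python3 -c "
from h import *
go(0,-.232,.02)
for n in('top','side'):cv2.imwrite(f'pics/{n}2.png',cv2.cvtColor(ctrl.get_image(n),cv2.COLOR_RGB2BGR))
a=cv2.resize(cv2.imread('pics/top2.png')[140:340,260:460],None,fx=2,fy=2,interpolation=2)
b=cv2.resize(cv2.imread('pics/side2.png')[90:260,240:400],None,fx=2.35,fy=2.35,interpolation=2)
cv2.imwrite('pics/c3.png',cv2.convertScaleAbs(np.hstack([a[:399],b[:399]]),alpha=1.7))"
```

```text
dpos [-0.0001  0.0003  0.0961] dr [-0.1  -0.11 -0.03] now [-1.000e-04 -2.321e-01  1.161e-01] F [-0.6  0.2 -0.2] 11.575
```

View pics/c3.png

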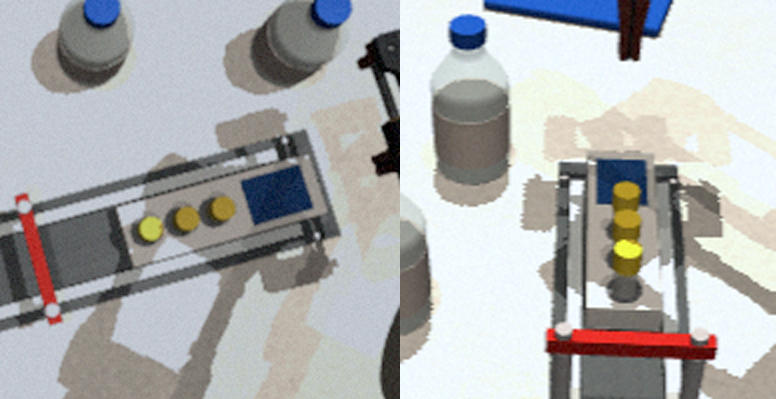

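The top crop shows all three caps at an even spacing: (150,228), (187,218) and (222,208). The carrier is still in the lane, and the gripper is behind it and clear of bottle2. Next I lower behind the rear face.

Call:
{"method": "send_rows", "body": {"increments": [{"delta_pos": [0,-0.003,0.02],"dr": [0,0,0],"claw": 0},{"delta_pos": [0,-0.003,0.05],"dr": [0,0,0],"claw": 0},{"delta_pos": [0,-0.003,0.08],"dr": [0,0,0],"claw": 0},{"delta_pos": [0,-0.003,0.094],"dr": [0,0,0],"claw": 0},{"delta_pos": [0.004,-0.003,0.094],"dr": [0,0,0],"claw": 0},{"delta_pos": [0.008,-0.003,0.094],"dr": [0,0,0],"claw": 0},{"delta_pos": [0.012,-0.003,0.094],"dr": [0,0,0],"claw": 0}]}}

```text
time_s: 12.55
tool_pos: [0.6048, -0.2717, 0.0253]
ee_rot: [0.001, 0.612, 0.791, 0.0]
ft_force: [-0.6, -0.3, 0.8]
gripper_width: 0.0004
```

Call:
{"method": "send_rows", "body": {"increments": [{"delta_pos": [0.002,0,0.003],"dr": [0,0,0],"claw": 0},{"delta_pos": [0.004,0,0.004],"dr": [0,0,0],"claw": 0},{"delta_pos": [0.006,0,0.004],"dr": [0,0,0],"claw": 0},{"delta_pos": [0.008,0,0.004],"dr": [0,0,0],"claw": 0},{"delta_pos": [0.01,0,0.004],"dr": [0,0,0],"claw": 0},{"delta_pos": [0.012,0,0.004],"dr": [0,0,0],"claw": 0},{"delta_pos": [0.014,0,0.004],"dr": [0,0,0],"claw": 0},{"delta_pos": [0.016,0,0.004],"dr": [0,0,0],"claw": 0}]}}

```text
time_s: 13.55
tool_pos: [0.6, -0.2563, 0.0195]
ee_rot: [0.0, 0.612, 0.791, -0.0]
ft_force: [0.3, -3.9, -1.4]
gripper_width: 0.0008
```

```bash
python3 -c "
from h import *
go(-.003,-.2,.021)"
```

```text
dpos [ 0.0046 -0.0002 -0.0015] dr [ 0.    0.02 -0.02] now [-0.0028 -0.2046  0.0195] F [ 0.3 -3.9 -1.4] 13.55
```

Call:
{"method": "send_rows", "body": {"increments": [{"delta_pos": [0.004,0,0],"dr": [0,0,0],"claw": 0},{"delta_pos": [0.009,0,0],"dr": [0,0,0],"claw": 0},{"delta_pos": [0.014,0,0],"dr": [0,0,0],"claw": 0},{"delta_pos": [0.019,0,0],"dr": [0,0,0],"claw": 0},{"delta_pos": [0.024,0,0],"dr": [0,0,0],"claw": 0},{"delta_pos": [0.029,0,0],"dr": [0,0,0],"claw": 0},{"delta_pos": [0.034,0,0],"dr": [0,0,0],"claw": 0},{"delta_pos": [0.039,0,0],"dr": [0,0,0],"claw": 0}]}}

```text
time_s: 14.55
tool_pos: [0.5901, -0.2182, 0.0196]
ee_rot: [0.0, 0.612, 0.791, -0.0]
ft_force: [0.3, -2.6, -1.3]
gripper_width: 0.0005
```

```bash
python3 -c "
from h import *
go(-.003,-.2,.021)
for n in('top','side'):cv2.imwrite(f'pics/{n}3.png',cv2.cvtColor(ctrl.get_image(n),cv2.COLOR_RGB2BGR))
a=cv2.resize(cv2.imread('pics/top3.png')[190:340,170:430],None,fx=2,fy=2,interpolation=2)
b=cv2.resize(cv2.imread('pics/side3.png')[100:270,280:400],None,fx=2,fy=2,interpolation=2)
cv2.imwrite('pics/c4.png',cv2.convertScaleAbs(np.hstack([a[:300],b[:300]]),alpha=1.7))"
```

```text
dpos [-0.0348 -0.0003 -0.0014] dr [-0.    0.   -0.01] now [-0.0027 -0.1652  0.0196] F [ 0.3 -2.6 -1.3] 14.55
```

View pics/c4.png

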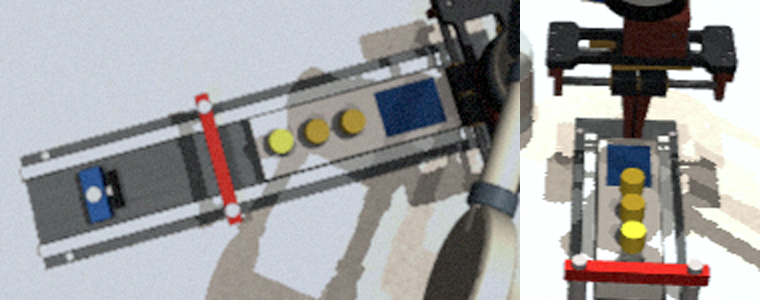

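The carrier is moving straight. Its front edge is at crop (247,125)–(265,180) in the top view, and the caps have not yet reached the bar. The pushing force is about 2.6 N.

Call:
{"method": "send_rows", "body": {"increments": [{"delta_pos": [0.005,0,0],"dr": [0,0,0],"claw": 0},{"delta_pos": [0.01,0,0],"dr": [0,0,0],"claw": 0},{"delta_pos": [0.015,0,0],"dr": [0,0,0],"claw": 0},{"delta_pos": [0.02,0,0],"dr": [0,0,0],"claw": 0},{"delta_pos": [0.025,0,0],"dr": [0,0,0],"claw": 0},{"delta_pos": [0.03,0,0],"dr": [0,0,0],"claw": 0},{"delta_pos": [0.033,0,0],"dr": [0,0,0],"claw": 0},{"delta_pos": [0.036,0,0],"dr": [0,0,0],"claw": 0}]}}

```text
time_s: 15.65
tool_pos: [0.5811, -0.1835, 0.0196]
ee_rot: [0.0, 0.612, 0.791, -0.0]
ft_force: [0.2, -3.0, -0.3]
gripper_width: 0.0005
```

Call:
{"method": "send_rows", "body": {"increments": [{"delta_pos": [0.002,0,0],"dr": [0,0,0],"claw": 0},{"delta_pos": [0.004,0,0],"dr": [0,0,0],"claw": 0},{"delta_pos": [0.006,0,0],"dr": [0,0,0],"claw": 0},{"delta_pos": [0.008,0,0],"dr": [0,0,0],"claw": 0},{"delta_pos": [0.01,0,0],"dr": [0,0,0],"claw": 0},{"delta_pos": [0.012,0,0],"dr": [0,0,0],"claw": 0}]}}

```text
time_s: 16.4
tool_pos: [0.5781, -0.172, 0.0196]
ee_rot: [0.0, 0.612, 0.791, -0.0]
ft_force: [0.6, -3.3, -0.1]
gripper_width: 0.0005
```

```bash
python3 -c "
from h import *
go(-.003,-.2,.021)
for p in((247,125),(265,180)): print(L(at_z('top',p[0]/2+170,p[1]/2+190,.034)))"
```

```text
dpos [-0.0825 -0.0003 -0.0014] dr [ 0.    0.   -0.01] now [-0.0027 -0.1175  0.0196] F [ 0.6 -3.3 -0.1] 16.4
[0.02527147 0.0424817  0.034     ]
[-0.02886796  0.04011126  0.034     ]
```

Call:
{"method": "send_rows", "body": {"increments": [{"delta_pos": [0.003,0,0],"dr": [0,0,0],"claw": 0},{"delta_pos": [0.007,0,0],"dr": [0,0,0],"claw": 0},{"delta_pos": [0.011,0,0],"dr": [0,0,0],"claw": 0},{"delta_pos": [0.015,0,0],"dr": [0,0,0],"claw": 0},{"delta_pos": [0.019,0,0],"dr": [0,0,0],"claw": 0},{"delta_pos": [0.023,0,0],"dr": [0,0,0],"claw": 0},{"delta_pos": [0.027,0,0],"dr": [0,0,0],"claw": 0},{"delta_pos": [0.031,0,0],"dr": [0,0,0],"claw": 0}]}}

```text
time_s: 17.4
tool_pos: [0.5702, -0.1418, 0.0196]
ee_rot: [0.0, 0.612, 0.791, 0.0]
ft_force: [1.2, -3.5, -0.1]
gripper_width: 0.0003
```

Call:
{"method": "send_rows", "body": {"increments": [{"delta_pos": [0.004,0,0],"dr": [0,0,0],"claw": 0},{"delta_pos": [0.008,0,0],"dr": [0,0,0],"claw": 0},{"delta_pos": [0.012,0,0],"dr": [0,0,0],"claw": 0},{"delta_pos": [0.016,0,0],"dr": [0,0,0],"claw": 0},{"delta_pos": [0.02,0,0],"dr": [0,0,0],"claw": 0},{"delta_pos": [0.024,0,0],"dr": [0,0,0],"claw": 0},{"delta_pos": [0.028,0,0],"dr": [0,0,0],"claw": 0},{"delta_pos": [0.032,0,0],"dr": [0,0,0],"claw": 0}]}}

```text
time_s: 18.4
tool_pos: [0.5622, -0.1108, 0.0196]
ee_rot: [0.0, 0.612, 0.791, 0.0]
ft_force: [1.5, -4.2, 0.8]
gripper_width: 0.0005
```

```bash
python3 -c "
from h import *
go(-.003,-.2,.021)
cv2.imwrite('pics/top4.png',cv2.cvtColor(ctrl.get_image('top'),cv2.COLOR_RGB2BGR))
a=cv2.resize(cv2.imread('pics/top4.png')[210:335,170:370],None,fx=4,fy=4,interpolation=2)
cv2.imwrite('pics/c5.png',cv2.convertScaleAbs(a,alpha=1.7))"
```

```text
dpos [-0.1457 -0.0003 -0.0014] dr [ 0.    0.   -0.01] now [-0.0027 -0.0543  0.0196] F [ 1.5 -4.2  0.8] 18.4
```

View pics/c5.png

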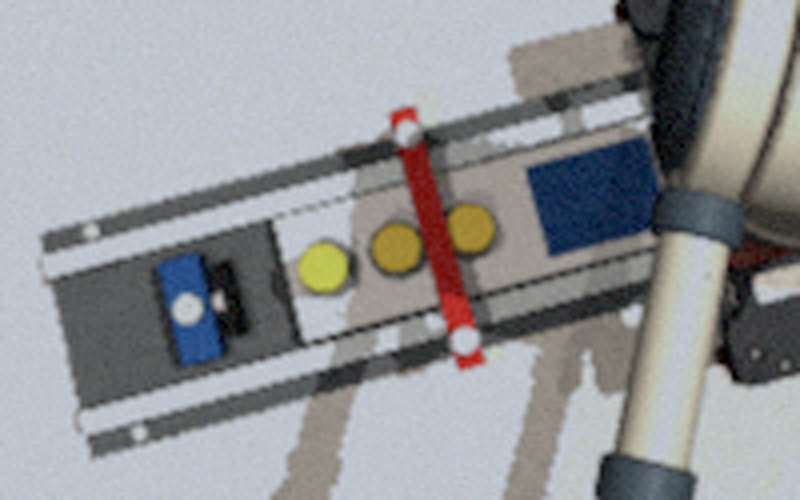

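Vials 1 and 2 have passed the bar and vial 3 is under it, with no extra force. The gap from the carrier front (288,283) to the pad face (241,298) is about 23 mm.

Call:
{"method": "send_rows", "body": {"increments": [{"delta_pos": [0.003,0,0],"dr": [0,0,0],"claw": 0},{"delta_pos": [0.006,0,0],"dr": [0,0,0],"claw": 0},{"delta_pos": [0.009,0,0],"dr": [0,0,0],"claw": 0},{"delta_pos": [0.011,0,0],"dr": [0,0,0],"claw": 0},{"delta_pos": [0.012,0,0],"dr": [0,0,0],"claw": 0},{"delta_pos": [0.013,0,0],"dr": [0,0,0],"claw": 0},{"delta_pos": [0.014,0,0],"dr": [0,0,0],"claw": 0},{"delta_pos": [0.015,0,0],"dr": [0,0,0],"claw": 0}]}}

```text
time_s: 19.45
tool_pos: [0.5585, -0.0966, 0.0196]
ee_rot: [0.0, 0.612, 0.791, -0.0]
ft_force: [1.6, -3.7, 0.8]
gripper_width: 0.0002
```

Call:
{"method": "send_rows", "body": {"increments": [{"delta_pos": [0.0006,0,0],"dr": [0,0,0],"claw": 0},{"delta_pos": [0.0012,0,0],"dr": [0,0,0],"claw": 0},{"delta_pos": [0.0018,0,0],"dr": [0,0,0],"claw": 0}]}}

```text
time_s: 19.82
tool_pos: [0.558, -0.0948, 0.0195]
ee_rot: [-0.0, 0.612, 0.791, -0.0]
ft_force: [1.6, -3.6, 0.9]
gripper_width: 0.0002
```

Call:
{"method": "send_rows", "body": {"increments": [{"delta_pos": [0.0006,0,0],"dr": [0,0,0],"claw": 0},{"delta_pos": [0.0012,0,0],"dr": [0,0,0],"claw": 0},{"delta_pos": [0.0018,0,0],"dr": [0,0,0],"claw": 0}]}}

```text
time_s: 20.2
tool_pos: [0.5575, -0.0931, 0.0195]
ee_rot: [0.0, 0.612, 0.791, -0.0]
ft_force: [1.0, -4.6, 1.6]
gripper_width: 0.0002
```

Call:
{"method": "send_rows", "body": {"increments": [{"delta_pos": [0.0006,0,0],"dr": [0,0,0],"claw": 0},{"delta_pos": [0.0012,0,0],"dr": [0,0,0],"claw": 0}]}}

```text
time_s: 20.45
tool_pos: [0.5572, -0.0919, 0.0195]
ee_rot: [-0.0, 0.612, 0.791, 0.0]
ft_force: [1.2, -4.8, 1.7]
gripper_width: 0.0002
```

Call:
{"method": "send_rows", "body": {"increments": [{"delta_pos": [0.0006,0,0],"dr": [0,0,0],"claw": 0},{"delta_pos": [0.0012,0,0],"dr": [0,0,0],"claw": 0}]}}

```text
time_s: 20.7
tool_pos: [0.5569, -0.0907, 0.0195]
ee_rot: [0.0, 0.612, 0.791, 0.0]
ft_force: [0.8, -4.8, 0.8]
gripper_width: 0.0008
```

Call:
{"method": "send_rows", "body": {"increments": [{"delta_pos": [0.0005,0,0],"dr": [0,0,0],"claw": 0},{"delta_pos": [0.001,0,0],"dr": [0,0,0],"claw": 0}]}}

```text
time_s: 20.95
tool_pos: [0.5567, -0.0898, 0.0196]
ee_rot: [0.0, 0.612, 0.791, 0.0]
ft_force: [1.9, -3.9, 1.1]
gripper_width: 0.0006
```

Call:
{"method": "send_rows", "body": {"increments": [{"delta_pos": [0.0006,0,0],"dr": [0,0,0],"claw": 0},{"delta_pos": [0.0012,0,0],"dr": [0,0,0],"claw": 0}]}}

```text
time_s: 21.2
tool_pos: [0.5564, -0.0886, 0.0196]
ee_rot: [0.0, 0.612, 0.791, 0.0]
ft_force: [1.5, -4.1, 1.9]
gripper_width: 0.0006
```

Call:
{"method": "send_rows", "body": {"increments": [{"delta_pos": [0.0005,0,0],"dr": [0,0,0],"claw": 0},{"delta_pos": [0.001,0,0],"dr": [0,0,0],"claw": 0}]}}

```text
time_s: 21.45
tool_pos: [0.5561, -0.0876, 0.0196]
ee_rot: [0.0, 0.612, 0.791, -0.0]
ft_force: [1.2, -3.7, 0.4]
gripper_width: 0.0004
```

```bash
python3 -c "
from h import *
go(-.003,-.2,.021)
cv2.imwrite('pics/top5.png',cv2.cvtColor(ctrl.get_image('top'),cv2.COLOR_RGB2BGR))
a=cv2.resize(cv2.imread('pics/top5.png')[250:320,190:280],None,fx=7,fy=7,interpolation=2)
cv2.imwrite('pics/c6.png',cv2.convertScaleAbs(a,alpha=1.7))"
```

```text
dpos [-0.1697 -0.0003 -0.0014] dr [ 0.    0.   -0.01] now [-0.0027 -0.0303  0.0196] F [ 1.2 -3.7  0.4] 21.45
```

View pics/c6.png

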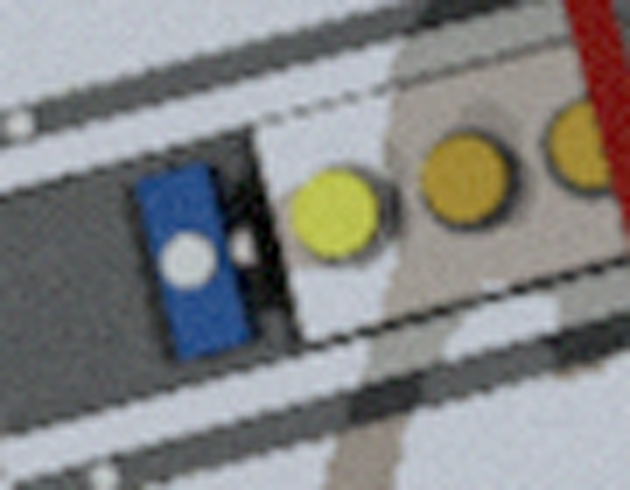

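The pad and carrier front are nearly touching at about (280,240), but the force hasn't risen yet. I'll keep going in small steps.

Call:
{"method": "send_rows", "body": {"increments": [{"delta_pos": [0.0005,0,0],"dr": [0,0,0],"claw": 0},{"delta_pos": [0.001,0,0],"dr": [0,0,0],"claw": 0}]}}

```text
time_s: 21.75
tool_pos: [0.5559, -0.0867, 0.0195]
ee_rot: [0.0, 0.612, 0.791, 0.0]
ft_force: [0.6, -3.6, 0.8]
gripper_width: 0.0002
```

Call:
{"method": "send_rows", "body": {"increments": [{"delta_pos": [0.0005,0,0],"dr": [0,0,0],"claw": 0},{"delta_pos": [0.001,0,0],"dr": [0,0,0],"claw": 0}]}}

```text
time_s: 22.0
tool_pos: [0.5558, -0.0862, 0.0196]
ee_rot: [0.0, 0.612, 0.791, -0.0]
ft_force: [1.5, -6.2, 1.0]
gripper_width: 0.0007
```

Call:
{"method": "send_rows", "body": {"increments": [{"delta_pos": [0.0005,0,0],"dr": [0,0,0],"claw": 0},{"delta_pos": [0.001,0,0],"dr": [0,0,0],"claw": 0}]}}

```text
time_s: 22.25
tool_pos: [0.5556, -0.0856, 0.0196]
ee_rot: [0.001, 0.612, 0.791, -0.0]
ft_force: [2.0, -7.9, 0.6]
gripper_width: 0.0008
```

Contact: the force rose from 4 N to 8 N, so the pad is pressed by about 4 N. Now I'll back off slowly, then rise.

Call:
{"method": "send_rows", "body": {"increments": [{"delta_pos": [-0.001,0,0],"dr": [0,0,0],"claw": 0},{"delta_pos": [-0.002,0,0],"dr": [0,0,0],"claw": 0},{"delta_pos": [-0.005,0,0],"dr": [0,0,0],"claw": 0},{"delta_pos": [-0.012,0,0],"dr": [0,0,0],"claw": 0},{"delta_pos": [-0.03,0,0],"dr": [0,0,0],"claw": 0},{"delta_pos": [-0.045,0,-0.02],"dr": [0,0,0],"claw": 0},{"delta_pos": [-0.05,0,-0.06],"dr": [0,0,0],"claw": 0},{"delta_pos": [-0.06,0,-0.11],"dr": [0,0,0],"claw": 0}]}}

```text
time_s: 23.25
tool_pos: [0.5699, -0.1439, 0.1293]
ee_rot: [-0.001, 0.612, 0.791, -0.0]
ft_force: [0.8, 0.1, 0.2]
gripper_width: 0.0004
```

Call:
{"method": "send_rows", "body": {"increments": [{"delta_pos": [-0.03,0,-0.03],"dr": [0,0,0],"claw": 0},{"delta_pos": [-0.08,0,-0.06],"dr": [0,0,0],"claw": 0},{"delta_pos": [-0.12,0,-0.07],"dr": [0,0,0],"claw": 0},{"delta_pos": [-0.13,0,-0.07],"dr": [0,0,0],"claw": 0},{"delta_pos": [-0.13,0,-0.07],"dr": [0,0,0],"claw": 0}]}}

```text
time_s: 23.88
tool_pos: [0.6029, -0.2692, 0.1982]
ee_rot: [-0.001, 0.612, 0.791, -0.0]
ft_force: [-0.9, 0.6, -0.7]
gripper_width: 0.0009
```

```bash
python3 -c "
from h import *
go(0,0,.1)
for n in('top','side'):cv2.imwrite(f'pics/{n}6.png',cv2.cvtColor(ctrl.get_image(n),cv2.COLOR_RGB2BGR))
a=cv2.resize(cv2.imread('pics/top6.png')[240:325,180:300],None,fx=4,fy=4,interpolation=2)
b=cv2.resize(cv2.imread('pics/side6.png')[190:360,290:385],None,fx=2.8,fy=2,interpolation=2)
cv2.imwrite('pics/c7.png',cv2.convertScaleAbs(np.hstack([a[:340],b[:340]]),alpha=1.7))"
```

```text
dpos [0.2177 0.0031 0.0986] dr [-0.07 -0.09 -0.07] now [-0.0032 -0.2179  0.1982] F [-0.9  0.6 -0.7] 23.875
```

View pics/c7.png

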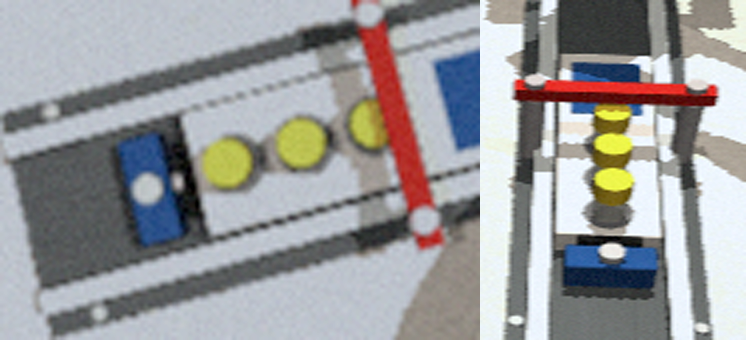

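The final view shows the carrier's front edge flush against the black pad at about (190,180) in the top crop, the caps level, and the arm clear. I'll hand it in.

```bash
python3 -c "
from h import *
for q in('bottle','beaker'):
    for t in ctrl.tip_of(q,'top')[:2]: print(q,np.round(t['location'],3))
print(ctrl.sign_off(), ctrl.sense()['time_s'])"
```

```text
bottle [ 0.743 -0.035  0.002]
bottle [ 0.737 -0.238 -0.005]
beaker [0.754 0.216 0.002]
the job is handed in; nothing more can be done
the job is handed in; nothing more can be done
```

The job is done and handed in at about 24 s of the 58 s allowed; I don't have the verdict.

- **Vials:** I pressed all three down slowly. Each stopped at the same height, 80.3 mm (about 80 mm expected when home), with the wrist reading between 10.4 and 12.2 N there.
- **Push:** The carrier went along the lane with a steady push of about 3 to 5 N. There was no rise in force as the vials went under the bar.
- **Pad:** The force rose from about 4 N to 8 N at the stop, so the pad took roughly 4 N. I then backed off and moved the arm clear.
- **Last checks:** The last pictures show the carrier front against the pad and the caps level. The bottles and beaker are where they started, within about 4 mm, the accuracy of the measurement.
- **One disagreement:** The text says all vials pass the bar before the carrier meets the pad. By my measurements the rear vial's centre ends only a few mm beyond the bar's centre line, so in the top view the bar still partly covers that vial. The force rise matched the pad's spring of about 3 N per mm, so I took the contact to be the pad and not the bar.

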